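# Lock the printing jig and hold the block ready over the panel

## Robot

A 7-joint arm with a two-finger parallel gripper is mounted at the origin on the work surface. World frame = base frame: x ahead of the robot, y to its left, z up, the work surface at z = 0. Lengths are in m, angles in rad, forces in N, time in s.
With the tool pointing down it reaches from about 0.4 to 0.875 m from the base axis. Payload 19.3 kg.
Tool frame: the origin (TCP) lies on the centre line of the jaws, within the pads' length; the fingertips stand 14 mm ahead of it and the grasp point (between the pads) lies 5 mm behind it; z points along the fingers, y is the line along which they close (so a half turn about z gives the same grasp; the last joint's range is limited). The gripper opens to 85 mm and grips with 20 to 120 N. Pads are 22 mm wide; open, the fingers measure 114 mm over their backs; the gripper's body (76 mm by 85 mm) begins 54 mm behind the grasp point. The pads swing forward as they close: fully open they stand 13 mm farther back than shut.
Start: joints at [-1.235, 0.521, -0.036, 1.599, 0.021, 1.021, -0.113], TCP at [0.247, 0.574, 0.245] pointing down, gripper open.
Joint ranges: [-2.91, 2.91], [-0.3, 2.13], [-1.5, 1.42], [0.17, 2.43], [-1.26, 4.41], [0.16, 1.93], [-2.52, 2.52]. Speed limits (rad/s): [1.89, 1.89, 2.39, 2.39, 3.01, 3.01, 3.01].

## Interface

Orientations are given as [roll, pitch, yaw] about the fixed x, y, z axes, in that order (R = Rz(yaw) Ry(pitch) Rx(roll)).
In Python, from workcell import bot, grab_frame, regions_of gives the robot as it stands. The module is installed in compiled form; this text tells all that it offers.
- The arm moves only by the tool play_rows, never from a script. Its argument "plan" is a list of rows, each a list of 3 entries, a list of its own where there are three numbers: the shift along the tool's x, y, z in units of 2.5 cm (1.0 is 2.5 cm), then the turn, a rotation vector about the tool's x, y, z in units of 0.15 rad (1.0 is 0.15 rad), then the closure, from -1 (fully open) to 1 (shut). In form: [[[tx, ty, tz], [rx, ry, rz], jaw], ...]. A call has 1 to 20 rows; each row shifts and turns the commanded pose from where the row before left it, along the tool's axes as they then stand; what a row does not reach is not made up. A row lasts 1/8 s, in which the tool goes at most 62.5 mm and 10.7 degrees, less where a joint would pass 70% of its speed; a pose out of reach is approached as far as the arm can. A call with a number of a shift or a turn outside -1 to 1 is refused whole. A call with a gripper value outside its range is refused whole. The fingers move at their own pace and stop on an object; "newtons" is the grip in N (left out, the last holds). Time passes only in rows, so rows that do not move let the fingers close. It gives the time, the measured TCP pose, the force, the opening and the grip force at its end, in the units of the state.
- bot.observe(): the state, without advancing time (a new reading comes with each control period).
- grab_frame(name): name is "scene" or "top"; returns a dict with "pixels" (384x512x3 uint8, red, green, blue), "depth" (384x512 float32, m along the optical axis (not along the pixel's ray), 0 where there is no reading), "camera_matrix" (3x3 intrinsics, pixels), "R" (3x3) and "t" (3): a world point X has camera coordinates R X + t. Camera axes: x right, y down, z forward; pixel columns grow to the right and rows downward; lengths in m; the calibration is good to about 2 mm. A picture is of the moment at which its call begins.
- bot.job_done(): hands the job in; it is judged then, once.
Trained networks look in the newest picture that a camera, given by its name, has taken for a name from the list of things; names that differ only in an ending like _2 or _b are one class to them, and where a whole thing is asked for, a point or a joint stands for the part that bears it (a point fixed in the world has none). Each returns a list of dicts, best first, with "p" (0 to 1); they miss things now and then, are a little off and sometimes report something else, mostly with a low value. They report only what shows in the picture. A call takes as long as a camera call. They do not tell look-alikes from the thing itself.
- regions_of(thing, camera): "mask" (384x512 bool, what is visible of it) and "box" ([left, top, right, bottom] in pixels, round what is visible of it).
The state is a dict: "clock": time; "qpos": joint angles; "qd": joint speeds; "joint_efforts": joint torques, N m; "position": TCP position; "tool_rot": TCP orientation; "force": force on the tool from outside, world axes, zero at the start; "moment": the same for the moment, N m; "grip_width": finger opening in m; "finger_force": force on a finger pad.
Only numpy, scipy, OpenCV 4.12 (cv2) and the standard library are available. Lean on these libraries where they do the work, as an engineer would, in place of code of your own. Each camera call takes 0.05 s, during which the arm holds its last target. There are 200 camera calls.

## Task

Get ready to print: swing the jig's steel hook shut until it rests in its catch, locking the white panel in. Then take the printing block off the stone slab by its handle, lift it higher than the tin, jar and flask standing in between, carry it over them and hold it level about a centimetre above the outline pencilled on the panel, centred and lined up with it, never letting it touch the panel or jig. Finish still holding it there, motionless, with the hook still shut and the tin, jar and flask left standing where they were.

Things in the scene. Friction and masses are not known exactly. Their poses are not given: they have to be found in the camera images.
- jig: (All sizes in mm.) Jig fixed to the table, left or right of the middle, slab on the other side: board 180 (x) x 220 (y) x 20 high, on its middle a white panel 110 x 150, top 28 above the table. Fences 20 wide, tops 34 high, at the panel's back (+x) and sides; the front (-x) is closed by the hook. Origin: centre of the board's underside; z up.
- outline (a point): Centre of the pencilled rectangle on the panel's top face (28 above the table, above the jig's origin): thin dark lines, 74 along the jig's x and 104 along its y. Axes as the jig's.
- hook (a joint): Steel swing hook on an upright pin: 0 = shut (bar along the jig's front from the pin towards jig +y, end against the catch's stop, under its lip), grows as it swings out to the front (counter-clockwise from above), to 1.6 rad. Friction 0.03 N m, no spring: stays where left. Bar 95 long, 12 wide, top 30 above table. Catch: dark bracket, 16 wide, top 38 high, 89 from the pin, open to the front.
- hook_knob (a point): Centre of the top of the hook's upright black knob: 16 diameter, standing 31 proud of the bar, top about 61 above the table, 65 from the hook's pin. It can be pinched from above or pushed from the side.
- hook_pivot (a point): The hook's pin, 26 above the table: at jig x = -66, y = -45.
- slab: Inking slab of pale stone, fixed, 170 (x) x 190 (y) x 12 thick. Origin: centre of its underside.
- block: Printing block, about 0.22 kg, on the slab: plate 70 (x) x 100 (y) x 20 high, wood with dark rubber face below, and on top, centred, a dark wooden ridge handle 18 (x) x 64 (y) x 36 high, its top 56 above the underside. Pinch the handle across its 18 width. Origin: centre of the underside; z up, y along the handle. Both ways round alike.
- block_face (a point): Centre of the block's underside (same place and axes as the block's origin).
- tin: Loose bare metal tin, 72 diameter, 110 high. One of three things standing in a row between slab and jig. Origin: centre of underside (so too for jar and flask).
- jar: Loose grey jar with white cap, 66 diameter, 95 high, in the row.
- flask: Loose white bottle with black cap, 62 diameter, 118 high, in the row.
Things that resemble listed ones, but are neither listed nor needed, are in the scene too. Leave any blue, purple or turquoise look-alike of the jar alone.

How it is judged:
On the way, in this order (a step that is already met when the one before it is completed fails the run):
1. the hook is shut in its catch (value of joint hook below 0.07 rad and contact force between block and slab above 0.2 N), for 0.2 s.
2. the block is held in the fingers, higher than the tin, jar and flask (height (world z) of block_face above 0.12 m and contact force between block and the fingers above 1 N), for 0.1 s.
At the end, for the whole second after the job is handed in: Hook within 0.07 rad of shut; block held still by the fingers alone, underside 4 to 20 mm above the panel, centre within 8 mm and sides within 0.09 rad of the outline's, tilt under 0.07 rad, touching neither jig nor slab; tin, jar and flask upright, within 25 mm of their starts (value of joint hook below 0.07 rad and z of block_face in the frame of outline between 0.004 and 0.02 m and horizontal distance between block_face and outline below 0.008 m and angle between the y axis of block and the y axis of jig, either way round below 0.09 rad and angle between block's own z axis and vertical below 0.07 rad and linear speed of block below 0.02 m/s and angular speed of block below 0.1 rad/s and contact force between block and the fingers above 1 N and contact force between block and jig below 0.1 N and contact force between block and slab below 0.1 N and not (distance of tin from where it was at the start of the episode above 0.025 m or angle between tin's own z axis and vertical above 0.35 rad) and not (distance of jar from where it was at the start of the episode above 0.025 m or angle between jar's own z axis and vertical above 0.35 rad) and not (distance of flask from where it was at the start of the episode above 0.025 m or angle between flask's own z axis and vertical above 0.35 rad)); the arm keeps its last pose, push and grip.
It fails at once if the block touched the panel or jig (contact force between block and jig above 0.3 N).
It fails at once if the block was carried across the middle of the table lower than the things in the row (world y of block_face between -0.03 and 0.03 m and height (world z) of block_face below 0.1 m).
It fails at once if the tin, jar or flask was knocked over or shifted by more than 25 mm ((distance of tin from where it was at the start of the episode above 0.025 m or angle between tin's own z axis and vertical above 0.35 rad) or (distance of jar from where it was at the start of the episode above 0.025 m or angle between jar's own z axis and vertical above 0.35 rad) or (distance of flask from where it was at the start of the episode above 0.025 m or angle between flask's own z axis and vertical above 0.35 rad)).
It also fails if it takes over 61 s, if anything falls off the work surface, if the arm or the gripper's body presses on something with over 40 N, if the wrist force passes 120 N, or if a joint passes its speed limit or range.

## Working session

There is one attempt and no reset: what is moved stays moved. The work goes in short steps, Python scripts to look and compute and a tool call to move; the robot and the scene stay as the last step left them, time stands still between calls to the robot, and variables do not carry over. Pictures are saved under pics/ and viewed, at most 10 in all, crops included, and the job is handed in when it is done.

Besides the shell and the picture viewer there is one more tool, called after "Call:" as name(argument=value, ...), one argument or row to a line, values as JSON. play_rows: Moves the arm, as the interface text tells. Its arguments: {"type":"object","properties":{"plan":{"type":"array"},"newtons":{"type":"number"}},"required":["plan"]}

```bash
mkdir -p pics; cat > h.py <<'E'
import numpy as np, cv2
from workcell import bot, grab_frame, regions_of
def world(f, mask=None):
    K=f["camera_matrix"];d=f["depth"]
    v,u=np.nonzero((d>0) if mask is None else (mask&(d>0)))
    z=d[v,u]; P=np.stack([(u-K[0,2])/K[0,0]*z,(v-K[1,2])/K[1,1]*z,z],1)
    return (P-f["t"])@f["R"], u, v
def save(f,n): cv2.imwrite("pics/"+n,f["pixels"][:,:,::-1])
E
python3 - <<'E'
from h import *
s=bot.observe();print({k:np.round(v,3) for k,v in s.items()})
fs={c:grab_frame(c) for c in("scene","top")}
im=np.hstack([fs["scene"]["pixels"],fs["top"]["pixels"]])
for c in fs: save(fs[c],c+"0.png")
for c in fs:
  for n in["jig","hook","hook_knob","slab","block","tin","jar","flask"]:
    for r in regions_of(n,c)[:4]:
      P,u,v=world(fs[c],r["mask"])
      if len(P): 
        top=P[:,2].max(); T=P[P[:,2]>np.percentile(P[:,2],95)-.006]
        print(c,n,round(r["p"],2),np.round(r["box"]),"top",np.round([*np.median(T,0)],3),"mm",np.round(P.min(0),3),np.round(P.max(0),3))
E
```

```text
{'clock': np.float64(0.0), 'qpos': array([-1.235,  0.522, -0.036,  1.6  ,  0.021,  1.021, -0.113]), 'qd': array([ 0.001,  0.   , -0.001, -0.001, -0.   , -0.001, -0.001]), 'joint_efforts': array([-1.0000e-03, -9.2712e+01,  1.9790e+00, -3.6993e+01,  1.8000e-02,
        8.0000e-03, -0.0000e+00]), 'position': array([0.247, 0.574, 0.245]), 'tool_rot': array([-3.14 ,  0.   ,  2.736]), 'force': array([ 0.101, -0.226, -0.1  ]), 'moment': array([-0.005, -0.006,  0.028]), 'finger_force': np.float64(0.0), 'grip_width': np.float64(0.086)}
scene jig 0.96 [256. 228. 390. 337.] top [0.558 0.222 0.033] mm [ 0.362  0.083 -0.001] [0.626 0.32  0.063]
scene jig 0.28 [168. 160. 204. 192.] top [ 0.592 -0.253  0.067] mm [ 0.552 -0.313  0.012] [ 0.629 -0.207  0.069]
scene jig 0.26 [145. 165. 233. 215.] top [ 0.624 -0.201  0.011] mm [ 0.508 -0.335 -0.001] [ 0.679 -0.142  0.016]
scene hook 0.69 [323. 224. 368. 245.] top [0.413 0.192 0.061] mm [ 0.362  0.152 -0.001] [0.478 0.207 0.063]
scene hook_knob 0.82 [325. 224. 368. 246.] top [0.413 0.191 0.061] mm [ 0.357  0.147 -0.003] [0.478 0.207 0.063]
scene slab 0.
[... 1681 characters left out ...]
  0.068] mm [ 0.548 -0.312  0.008] [ 0.628 -0.207  0.073]
top tin 0.7 [218.  92. 252. 136.] top [0.682 0.011 0.11 ] mm [ 0.646 -0.023 -0.001] [0.716 0.047 0.115]
top jar 0.92 [294. 205. 326. 233.] top [ 0.436 -0.151  0.095] mm [ 0.404 -0.177  0.012] [ 0.464 -0.119  0.102]
top jar 0.81 [237. 230. 270. 260.] top [ 0.378 -0.024  0.095] mm [ 0.345 -0.06  -0.002] [0.406 0.007 0.101]
top jar 0.77 [176. 256. 203. 286.] top [0.329 0.118 0.095] mm [ 0.298  0.085 -0.007] [0.362 0.161 0.101]
top jar 0.76 [227. 187. 260. 219.] top [ 0.478 -0.005  0.095] mm [ 0.445 -0.043 -0.004] [0.525 0.028 0.1  ]
top flask 0.97 [225. 143. 251. 174.] top [0.582 0.008 0.118] mm [ 0.551 -0.019  0.011] [0.607 0.037 0.123]
```

```bash
python3 - <<'E'
import cv2
a=cv2.imread("pics/top0.png")[70:310,80:400]; cv2.imwrite("pics/topc.png",cv2.resize(a,None,fx=2.5,fy=2.5,interpolation=cv2.INTER_CUBIC))
a=cv2.imread("pics/scene0.png")[140:350,130:410]; cv2.imwrite("pics/scenec.png",cv2.resize(a,None,fx=2.8,fy=2.8,interpolation=cv2.INTER_CUBIC))
E
```

```text
(no output)
```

View pics/topc.png

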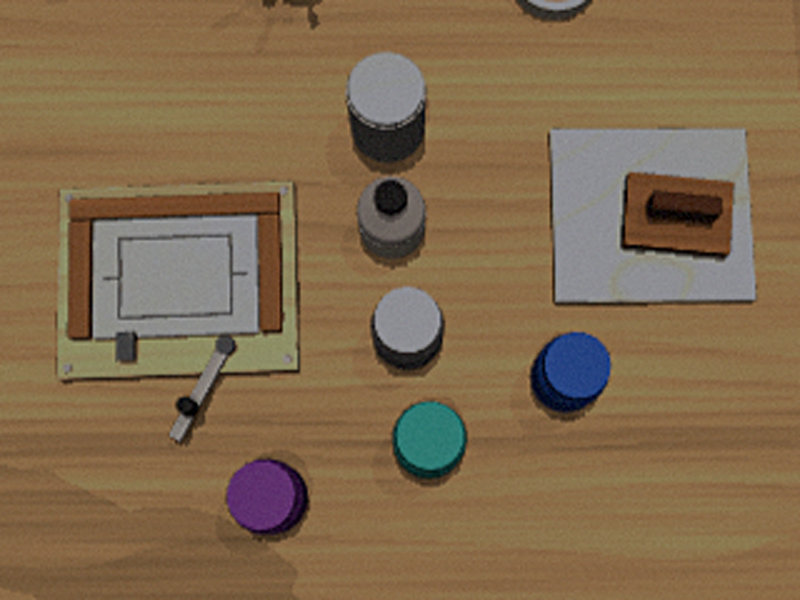

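View pics/scenec.png

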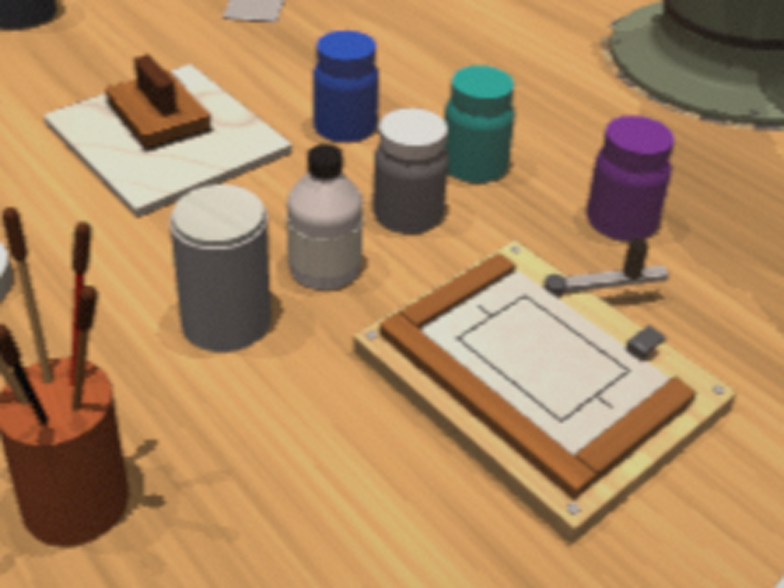

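```bash
cat >> h.py <<'E'
def plane(f,mask,h):
    K=f["camera_matrix"];v,u=np.nonzero(mask)
    r=np.stack([(u-K[0,2])/K[0,0],(v-K[1,2])/K[1,1],np.ones(len(u))],1)@f["R"]
    c=-f["R"].T@f["t"]; return (c+r*((h-c[2])/r[:,2])[:,None])[:,:2]
def rect(p):
    (cx,cy),(w,h),a=cv2.minAreaRect((p*1000).astype(np.float32))
    if w>h: w,h,a=h,w,a-90   # h = long side (y); 
    a=(a+90)%180-90
    return np.round([cx,cy,w,h,a],1)
def big(m):
    n,l,s,_=cv2.connectedComponentsWithStats(m.astype(np.uint8)); return l==1+np.argmax(s[1:,4])
def m255(m): return m.astype(np.uint8)
E
python3 - <<'E'
from h import *
for c in("top","scene"):
  f=grab_frame(c); print(c,"cam",np.round(-f["R"].T@f["t"],3))
  P,u,v=world(f); Z=np.full((384,512),np.nan);Z[v,u]=P[:,2]; X=np.full((384,512,3),np.nan);X[v,u]=P
  J=regions_of("jig",c)[0]["mask"]; g=f["pixels"].astype(int); hsv=cv2.cvtColor(f["pixels"],cv2.COLOR_RGB2HSV)
  white=J&(hsv[:,:,1]<60)&(abs(Z-.028)<.012)
  pan=big(cv2.morphologyEx(m255(white),cv2.MORPH_OPEN,np.ones((3,3)))>0)
  print("panel",rect(plane(f,pan,.028)))
  hull=cv2.fillConvexPoly(np.zeros((384,512),np.uint8),cv2.convexHull(np.argwhere(pan)[:,::-1].astype(np.int32)),1)
  hull=cv2.erode(hull,np.ones((5,5)))>0
  V=hsv[:,:,2]; bg=cv2.medianBlur(V,15).astype(int); dark=hull&(bg-V>18)
  dark=big(cv2.dilate(m255(dark),np.ones((2,2))))&dark
  p=plane(f,dark,.028); print("lines",dark.sum(),rect(p),p.mean(0).round(4))
  fen=J&(hsv[:,:,1]>90)&(abs(Z-.034)<.005); print("fence",rect(plane(f,big(fen),.034)))
  print("board",rect(plane(f,J&(Z<.03)&(Z>.012),.02)))
  B=regions_of("block",c)[0]["mask"]; B=cv2.dilate(m255(B),np.ones((7,7)))>0
  h=B&(Z>.055); print("handle",rect(X[h][:,:2]),np.median(Z[h]),X[h][:,:2].mean(0).round(4))
  pl=B&(Z>.024); print("block all",rect(plane(f,pl&(Z<.045),.032)),np.nanmedian(Z[pl&(Z<.045)]))
  S=regions_of("slab",c)[0]["mask"]; print("slab",rect(plane(f,S&(Z<.02)&(Z>.005),.012)))
  near=(np.hypot(X[:,:,0]-.41,X[:,:,1]-.19)<.1)
  k=near&(Z>.045)&(Z<.075); print("knob",k.sum(),X[k].mean(0).round(4),X[k].min(0).round(3),X[k].max(0).round(3))
E
```

```text
top cam [ 0.296 -0.005  1.156]
panel [523.8 205.5 131.3 151.1   2.3]
lines 254 [532.3 207.1  78.5 130.4   2. ] [0.5327 0.2116]
fence [541.8 206.7 131.  194.    1.8]
board [502.5 205.3 220.1 237.4 -88.2]
handle [409.2 189.9  13.5  15.6   1.5] 0.06101221752438607 [0.4091 0.1895]
block all [499.5 199.  211.1 236.5 -83.6] 0.029307054753852792
slab [ 5.918e+02 -2.389e+02  1.710e+02  1.904e+02  1.000e-01]
knob 63 [0.397  0.1716 0.0612] [0.358 0.106 0.045] [0.416 0.198 0.071]
scene cam [0.987 0.546 0.592]
panel [498.2 206.1 151.  171.9 -88.3]
lines 353 [531.4 207.3  80.  130.9   1.7] [0.5323 0.2102]
fence [545.6 209.2 133.7 194.9   1.8]
board [500.7 208.5 222.2 256.  -88.3]
handle [ 590.2 -258.6   17.8   64.8   -6.1] 0.06600682776583063 [ 0.5923 -0.2542]
block all [ 592.1 -254.2   73.   110.1   -6.2] 0.031106034074187806
slab [ 596.1 -233.6  172.6  197.    -0. ]
knob 352 [0.3622 0.145  0.0602] [0.319 0.104 0.045] [0.419 0.199 0.075]
```

Choice: knob at crop px (187,406); block at (680,213); row tin (387,100), flask (391,215), jar (407,328). Look-alikes not to touch: blue (570,370), turquoise (430,440), purple (267,497). The jig has its outline at crop px (176,277), with a yaw of about +0.032. The hook is open by about 1.07 rad.

First, turn the tool so it closes along jig x.

Call:
play_rows(
  plan=[
    [[0,0,0],[0,0,0.944],0.4],
    [[0,0,0],[0,0,0.944],0.4],
    [[0,0,0.3],[0,0,0.944],0.4],
    [[0,0,0.3],[0,0,0.944],0.4],
    [[0,0,0.3],[0,0,0.944],0.4],
    [[0,0,0.3],[0,0,0.944],0.4],
    [[0,0,0.3],[0,0,0.944],0.4],
    [[0,0,0.3],[0,0,0.944],0.4],
    [[0,0,0],[0,0,0],0.4],
  ],
)

```text
clock: 2.42
position: [0.2464, 0.5741, 0.1998]
tool_rot: [-3.141, 0.001, 1.604]
force: [0.4, 0.0, 0.7]
grip_width: 0.0257
finger_force: 0.0
```

Call:
play_rows(
  plan=[
    [[-0.4,0.16,0],[0,0,0],0.4],
    [[-0.95,0.367,0],[0,0,0],0.4],
    [[-0.95,0.367,0],[0,0,0],0.4],
    [[-0.95,0.367,0],[0,0,0],0.4],
    [[-0.95,0.367,0],[0,0,0],0.4],
    [[-0.95,0.367,0],[0,0,0],0.4],
    [[-0.95,0.367,0],[0,0,0],0.4],
    [[-0.95,0.367,0],[0,0,0],0.4],
    [[-0.95,0.367,0],[0,0,0],0.4],
    [[-0.95,0.367,0],[0,0,0],0.4],
    [[-0.95,0.367,0],[0,0,0],0.4],
    [[-0.95,0.367,0.4],[0,0,0],0.4],
    [[-0.95,0.367,0.4],[0,0,0],0.4],
    [[-0.95,0.367,0.4],[0,0,0],0.4],
    [[-0.95,0.367,0.4],[0,0,0],0.4],
    [[-0.95,0.367,0.4],[0,0,0],0.4],
    [[-0.9,0.367,0.4],[0,0,0],0.4],
    [[0,0,0.5],[0,0,0],0.4],
    [[0,0,0.5],[0,0,0],0.4],
    [[0,0,0],[0,0,0],0.4],
  ],
)

```text
clock: 4.92
position: [0.4093, 0.1908, 0.1146]
tool_rot: [-3.14, 0.001, 1.604]
force: [-0.1, -0.9, 0.5]
grip_width: 0.0257
finger_force: 0.0
```

```bash
python3 - <<'E'
from h import *
s=bot.observe();print(s["clock"],np.round(s["position"],4),np.round(s["tool_rot"],3),s["qpos"].round(2))
f=grab_frame("scene"); a=f["pixels"][150:350,250:450]; cv2.imwrite("pics/s1.png",cv2.resize(a[:,:,::-1],None,fx=3,fy=3,interpolation=cv2.INTER_CUBIC))
E
```

```text
4.925 [0.4093 0.1908 0.1146] [-3.140e+00  1.000e-03  1.604e+00] [-0.75  0.48  0.23  2.16 -0.21  0.52 -0.32]
```

View pics/s1.png

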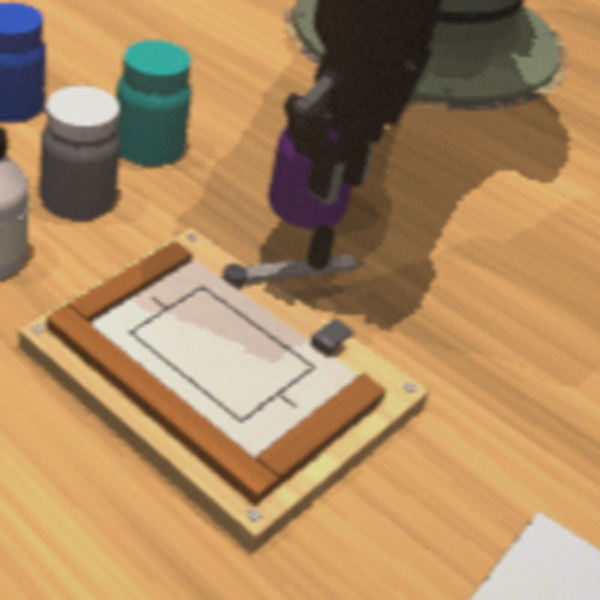

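The gripper (crop 335,180) hangs directly above the knob (320,245), so I'll descend around it.

Call:
play_rows(
  plan=[
    [[0,0,0],[0,0,0],0.3],
    [[0,0,0.3],[0,0,0],0.3],
    [[0,0,0.3],[0,0,0],0.3],
    [[0,0,0.3],[0,0,0],0.3],
    [[0,0,0.3],[0,0,0],0.3],
    [[0,0,0.3],[0,0,0],0.3],
    [[0,0,0.3],[0,0,0],0.3],
    [[0,0,0.3],[0,0,0],0.3],
    [[0,0,0.24],[0,0,0],0.3],
    [[0,0,0],[0,0,0],0.3],
  ],
)

```text
clock: 6.22
position: [0.4098, 0.1904, 0.0564]
tool_rot: [-3.141, 0.0, 1.603]
force: [0.4, 0.2, -0.0]
grip_width: 0.0296
finger_force: 0.0
```

Call:
play_rows(
  plan=[
    [[0.237,0.146,0],[0,0,0],0.3],
    [[0.221,0.172,0],[0,0,0],0.3],
    [[0.198,0.192,0],[0,0,0],0.3],
    [[0.179,0.213,0],[0,0,0],0.3],
    [[0.153,0.231,0],[0,0,0],0.3],
    [[0.13,0.247,0],[0,0,0],0.3],
    [[0.101,0.259,0],[0,0,0],0.3],
    [[0.074,0.268,0],[0,0,0],0.3],
    [[0.044,0.275,0],[0,0,0],0.3],
    [[0.015,0.278,0],[0,0,0],0.3],
    [[0,0.1,0],[0,0,0],0.3],
    [[0,0.1,0],[0,0,0],0.3],
    [[0,0,0],[0,0,0],0.3],
  ],
)

```text
clock: 7.85
position: [0.4704, 0.2389, 0.0579]
tool_rot: [3.138, -0.014, 1.612]
force: [-11.9, 69.1, -6.1]
grip_width: 0.03
finger_force: 25.2
```

```bash
python3 - <<'E'
from h import *
s=bot.observe();print(s["clock"],np.round(s["position"],4),np.round(s["tool_rot"],3),s["qpos"].round(2),s["force"].round(1),s["moment"].round(2))
f=grab_frame("scene"); a=f["pixels"][180:330,270:420]; cv2.imwrite("pics/s2.png",cv2.resize(a[:,:,::-1],None,fx=4,fy=4,interpolation=cv2.INTER_CUBIC))
E
```

```text
7.85 [0.4704 0.2389 0.0579] [ 3.138 -0.014  1.612] [-0.71  0.66  0.18  2.   -0.26  0.49 -0.3 ] [-11.9  69.1  -6.1] [14.75  2.55 -1.09]
```

View pics/s2.png

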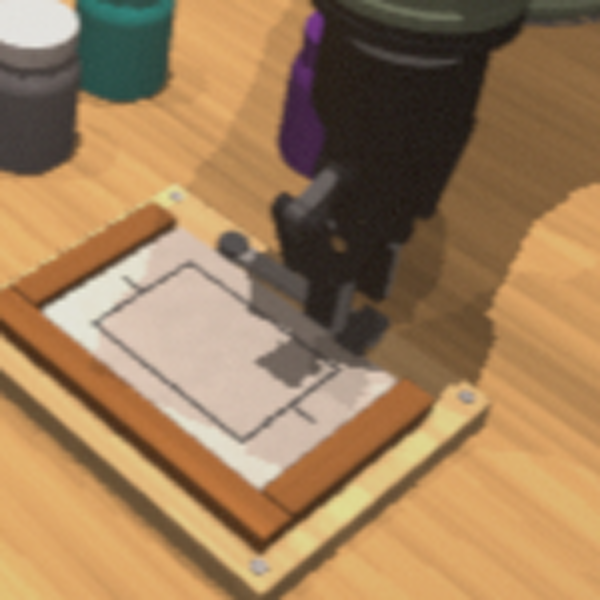

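The hook bar is nearly shut, lying along the front (crop 230,245 to 340,320). The fingers around the knob carry a large sideways load, so I'll back off a little.

Call:
play_rows(
  plan=[
    [[0,-0.15,0],[0,0,0],0.3],
    [[0,0,0],[0,0,0],0.3],
  ],
)

```text
clock: 8.15
position: [0.4672, 0.2264, 0.0569]
tool_rot: [3.141, 0.0, 1.603]
force: [-0.1, -0.1, -0.6]
grip_width: 0.0295
finger_force: 0.0
```

```bash
python3 - <<'E'
from h import *
f=grab_frame("scene"); a=f["pixels"][210:290,310:390]; cv2.imwrite("pics/s3.png",cv2.resize(a[:,:,::-1],None,fx=7,fy=7,interpolation=cv2.INTER_CUBIC))
E
```

```text
(no output)
```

View pics/s3.png

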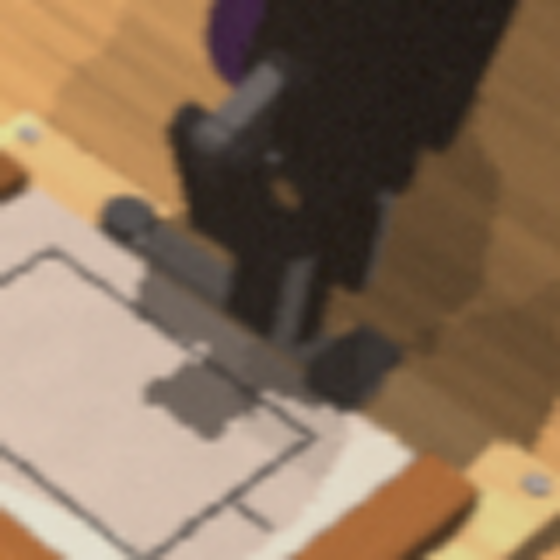

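Call:
play_rows(
  plan=[
    [[0,0,-0.3],[0,0,0],0.3],
    [[0,0,-0.6],[0,0,0],0.3],
    [[0,0,-0.9],[0,0,0],0.3],
    [[0,0,-1],[0,0,0],0.3],
    [[0,0,-1],[0,0,0],0.3],
    [[0,0,-1],[0,0,0],0.3],
    [[0,0,-1],[0,0,0],0],
    [[-0.9,-0.2,0],[0,0,0],-0.5],
    [[-0.9,0,0],[0,0,0],-0.5],
    [[-0.9,0,0],[0,0,0],-0.5],
    [[-0.9,0,0],[0,0,0],-0.5],
    [[-0.9,0,0],[0,0,0],-0.5],
    [[-0.9,0,0],[0,0,0],-0.5],
    [[-0.9,0,0],[0,0,0],-0.5],
    [[-0.9,0,0],[0,0,0],-0.5],
    [[-0.3,0,0],[0,0,0],-0.5],
    [[0,0,0],[0,0,0],-0.5],
  ],
)

```text
clock: 10.32
position: [0.4679, 0.0383, 0.2018]
tool_rot: [-3.141, -0.0, 1.602]
force: [0.1, -0.3, -0.5]
grip_width: 0.0643
finger_force: 0.0
```

```bash
cat > m.py <<'E'
from h import *
s=bot.observe();print(s["clock"],np.round(s["position"],4),np.round(s["tool_rot"],3))
for c in("top","scene"):
  f=grab_frame(c); save(f,f"{c}_{s['clock']:.1f}.png")
  P,u,v=world(f); X=np.full((384,512,3),np.nan);X[v,u]=P; Z=X[:,:,2]
  def box(x0,x1,y0,y1,z0,z1): return (X[:,:,0]>x0)&(X[:,:,0]<x1)&(X[:,:,1]>y0)&(X[:,:,1]<y1)&(Z>z0)&(Z<z1)
  k=box(.38,.50,.15,.25,.050,.075)
  if k.sum(): print(c,"knob",k.sum(),np.median(X[k],0).round(4))
  h=box(.52,.67,-.33,-.17,.058,.085); 
  if h.sum(): print(c,"handle",rect(plane(f,h,.068)),np.median(Z[h]).round(4),h.sum())
  p=box(.52,.67,-.34,-.16,.026,.050)
  if p.sum(): print(c,"plate",rect(plane(f,p|h,.032)),rect(X[p][:,:2]),np.median(Z[p]).round(4))
  for n,(x,y,z) in dict(tin=(.684,.013,.11),jar=(.480,-.004,.095),flask=(.584,.009,.118)).items():
    k=box(x-.05,x+.05,y-.05,y+.05,z-.006,z+.008)
    if k.sum(): print(c,n,np.median(X[k],0).round(4))
E
python3 m.py
```

```text
10.325 [0.4679 0.0383 0.2018] [-3.141 -0.     1.602]
top knob 46 [0.4627 0.224  0.0598]
top handle [ 586.6 -259.5   20.3   64.4   -6.2] 0.0674 241
top plate [ 587.6 -260.3   71.5  100.7   -6.2] [ 588.3 -260.7   71.9  100.6   -6.3] 0.0323
top tin [0.6904 0.0153 0.11  ]
top jar [ 0.4783 -0.031   0.0942]
scene knob 58 [0.468  0.2277 0.0595]
scene handle [ 593.2 -252.    20.9   75.4   -5.9] 0.0662 111
scene plate [ 590.5 -275.4   71.7  147.1   -4.4] [ 589.6 -260.3   70.9  103.6   -6.4] 0.0314
scene tin [0.6852 0.0155 0.1093]
scene jar [ 0.4818 -0.0018  0.0945]
scene flask [0.5854 0.0109 0.1171]
```

Call:
play_rows(
  plan=[
    [[0,0,0],[0,0,0.927],-0.3],
    [[-0.5,0.27,0],[0,0,0],-0.3],
    [[-0.898,0.487,0],[0,0,0],-0.3],
    [[-0.898,0.487,0],[0,0,0],-0.3],
    [[-0.898,0.487,0],[0,0,0],-0.3],
    [[-0.898,0.487,0],[0,0,0],-0.3],
    [[-0.898,0.487,0],[0,0,0],-0.3],
    [[-0.898,0.487,0],[0,0,0],-0.3],
    [[-0.898,0.487,0],[0,0,0],-0.3],
    [[-0.898,0.487,0],[0,0,0],-0.3],
    [[-0.898,0.487,0.4],[0,0,0],-0.3],
    [[-0.898,0.487,0.8],[0,0,0],-0.3],
    [[-0.898,0.487,0.8],[0,0,0],-0.3],
    [[-0.898,0.487,0.8],[0,0,0],-0.3],
    [[0,0,0.5],[0,0,0],-0.3],
    [[0,0,0],[0,0,0],-0.3],
  ],
)

```text
clock: 12.42
position: [0.5894, -0.2576, 0.1183]
tool_rot: [-3.14, -0.001, 1.466]
force: [-1.1, 0.1, 0.2]
grip_width: 0.0557
finger_force: 0.0
```

```bash
python3 - <<'E'
from h import *
s=bot.observe();print(s["clock"],np.round(s["position"],4),np.round(s["tool_rot"],3),s["qpos"].round(2))
f=grab_frame("scene"); a=f["pixels"][80:220,110:270]; cv2.imwrite("pics/s4.png",cv2.resize(a[:,:,::-1],None,fx=4,fy=4,interpolation=cv2.INTER_CUBIC))
E
```

```text
12.425 [ 0.5894 -0.2576  0.1183] [-3.140e+00 -1.000e-03  1.466e+00] [ 0.11  0.73  0.32  1.66 -0.3   0.81  0.46]
```

View pics/s4.png

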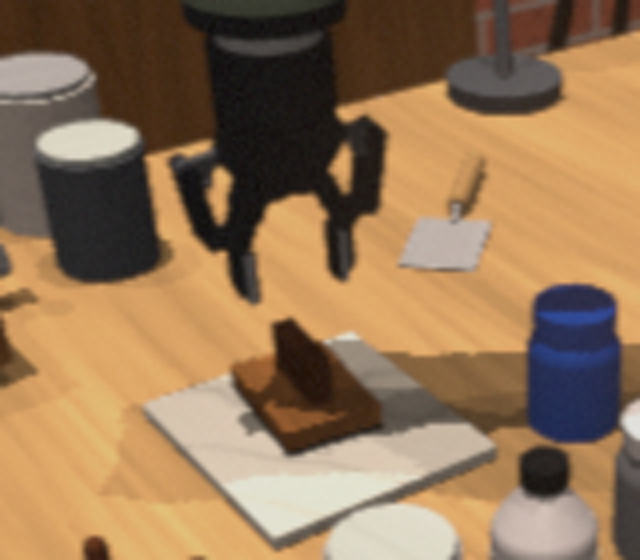

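The fingers (crop 245,290 and 340,270) straddle the handle (302,360). Next: descend, grip and hold.

Call:
play_rows(
  plan=[
    [[0,0,0.45],[0,0,0],-0.3],
    [[0,0,0.5],[0,0,0],-0.3],
    [[0,0,0.5],[0,0,0],-0.3],
    [[0,0,0.5],[0,0,0],-0.3],
    [[0,0,0.4],[0,0,0],-0.3],
    [[0,0,0.3],[0,0,0],-0.3],
    [[0,0,0],[0,0,0],-0.3],
    [[0,0,0],[0,0,0],0.2],
    [[0,0,0],[0,0,0],0.5],
    [[0,0,0],[0,0,0],0.8],
    [[0,0,0],[0,0,0],1],
    [[0,0,0],[0,0,0],1],
    [[0,0,0],[0,0,0],1],
    [[0,0,0],[0,0,0],1],
  ],
  newtons=60,
)

```text
clock: 14.22
position: [0.5903, -0.2581, 0.0536]
tool_rot: [3.141, 0.0, 1.464]
force: [-1.6, 0.2, 5.7]
grip_width: 0.0169
finger_force: 60.0
```

Call:
play_rows(
  plan=[
    [[0,0,-0.15],[0,0,0],1],
    [[0,0,-0.3],[0,0,0],1],
    [[0,0,-0.5],[0,0,0],1],
    [[0,0,-0.7],[0,0,0],1],
    [[0,0,-0.8],[0,0,0],1],
    [[0,0,-0.8],[0,0,0],1],
    [[0,0,-0.8],[0,0,0],1],
    [[0,0,-0.8],[0,0,0],1],
    [[0,0,-0.8],[0,0,0],1],
    [[0,0,-0.7],[0,0,0],1],
    [[0,0,-0.4],[0,0,0],1],
    [[0,0,-0.2],[0,0,0],1],
    [[0,0,0],[0,0,0],1],
    [[0,0,0],[0,0,0],1],
  ],
)

```text
clock: 15.98
position: [0.5898, -0.2579, 0.2262]
tool_rot: [-3.141, -0.0, 1.464]
force: [0.0, 0.1, -3.2]
grip_width: 0.0172
finger_force: 58.7
```

```bash
python3 - <<'E'
from h import *
s=bot.observe();print(s["clock"],np.round(s["position"],4),np.round(s["tool_rot"],3),s["force"].round(1))
f=grab_frame("scene"); a=f["pixels"][40:220,110:310]; cv2.imwrite("pics/s5.png",cv2.resize(a[:,:,::-1],None,fx=3.2,fy=3.2,interpolation=cv2.INTER_CUBIC))
E
```

```text
15.975 [ 0.5898 -0.2579  0.2262] [-3.141 -0.     1.464] [ 0.   0.1 -3.2]
```

View pics/s5.png

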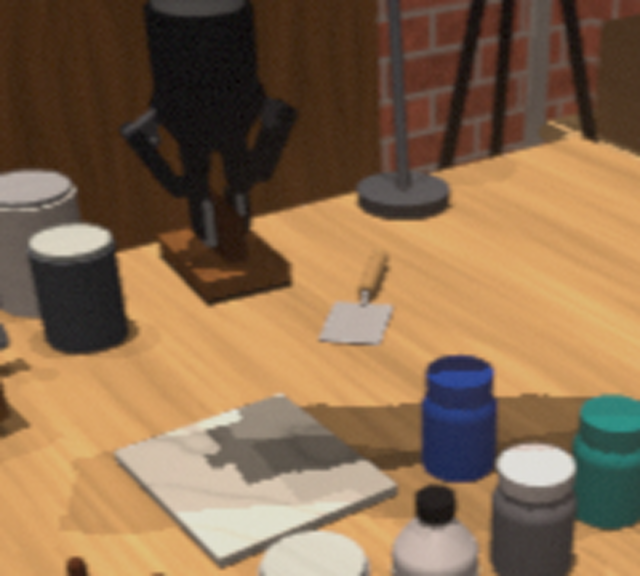

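The block is gripped level (crop 225,265) and clear of the slab. Now the carry, with the underside at about 0.185.

Call:
play_rows(
  plan=[
    [[0,0,0],[0,0,-0.46],1],
    [[0,0,0],[0,0,-0.467],1],
    [[0.3,-0.028,0],[0,0,0],1],
    [[0.6,-0.055,0],[0,0,0],1],
    [[0.9,-0.083,0],[0,0,0],1],
    [[0.9,-0.083,0],[0,0,0],1],
    [[0.9,-0.083,0],[0,0,0],1],
    [[0.9,-0.083,0],[0,0,0],1],
    [[0.9,-0.083,0],[0,0,0],1],
    [[0.9,-0.083,0],[0,0,0],1],
    [[0.9,-0.083,0],[0,0,0],1],
    [[0.9,-0.083,0],[0,0,0],1],
    [[0.9,-0.083,0],[0,0,0],1],
    [[0.9,-0.083,0],[0,0,0],1],
    [[0.9,-0.083,0],[0,0,0],1],
    [[0.9,-0.083,0],[0,0,0],1],
    [[0.9,-0.083,0],[0,0,0],1],
    [[0.9,-0.083,0],[0,0,0],1],
    [[0.9,-0.083,0],[0,0,0],1],
    [[0.9,-0.083,0],[0,0,0],1],
  ],
)

```text
clock: 18.52
position: [0.5414, 0.1254, 0.2269]
tool_rot: [3.142, -0.0, 1.604]
force: [0.5, -0.6, -2.9]
grip_width: 0.017
finger_force: 58.7
```

Call:
play_rows(
  plan=[
    [[0.9,-0.083,0],[0,0,0],1],
    [[0.9,-0.083,0],[0,0,0],1],
    [[0.8,-0.073,0],[0,0,0],1],
    [[0.5,-0.046,0],[0,0,0],1],
    [[0.26,-0.024,0],[0,0,0],1],
    [[0,0,0.4],[0,0,0],1],
    [[0,0,0.6],[0,0,0],1],
    [[0,0,0.6],[0,0,0],1],
    [[0,0,0.6],[0,0,0],1],
    [[0,0,0.6],[0,0,0],1],
    [[0,0,0.4],[0,0,0],1],
    [[0,0,0.2],[0,0,0],1],
    [[0,0,0],[0,0,0],1],
    [[0,0,0],[0,0,0],1],
  ],
)

```text
clock: 20.27
position: [0.5323, 0.207, 0.1422]
tool_rot: [3.141, -0.0, 1.603]
force: [0.4, -0.3, -2.5]
grip_width: 0.0171
finger_force: 58.8
```

```bash
cat > e.py <<'E'
from h import *
s=bot.observe();p=s["position"];print(s["clock"],np.round(p,4),np.round(s["tool_rot"],3),s["force"].round(1))
zf=p[2]-.0536+.012; print("face z",round(zf,4))
for c in("top","scene"):
  f=grab_frame(c); save(f,f"{c}_{s['clock']:.1f}.png")
  P,u,v=world(f); X=np.full((384,512,3),np.nan);X[v,u]=P; Z=X[:,:,2]
  k=(abs(X[:,:,0]-p[0])<.075)&(abs(X[:,:,1]-p[1])<.075)&(abs(Z-zf-.02)<.008)
  k=big(k); print(c,"platetop",k.sum(),rect(plane(f,k,zf+.02)),"z",np.median(Z[k]).round(4))
  q=X[k]; A=np.c_[q[:,:2]-p[:2],np.ones(len(q))]; print(" tilt",np.linalg.lstsq(A,q[:,2],rcond=None)[0].round(3))
  for n,(x,y,z) in dict(knob=(.465,.225,.061),tin=(.684,.013,.11),jar=(.480,-.004,.095),flask=(.584,.009,.118)).items():
    k=(np.hypot(X[:,:,0]-x,X[:,:,1]-y)<.04)&(abs(Z-z)<.005)
    if k.sum(): print(" ",n,k.sum(),np.median(X[k],0).round(4))
E
python3 e.py
```

```text
20.275 [0.5323 0.207  0.1422] [ 3.141 -0.     1.603] [ 0.4 -0.3 -2.5]
face z 0.1006
top platetop 619 [531.8 180.7  54.5  71.5 -88.8] z 0.1203
 tilt [0.004 0.004 0.12 ]
  knob 38 [0.4626 0.2244 0.0608]
  tin 706 [0.6821 0.0111 0.1099]
  jar 544 [ 0.4775 -0.0053  0.0949]
  flask 132 [0.5823 0.007  0.1178]
scene platetop 977 [537.2 206.5  76.6 103.8   2.3] z 0.1201
 tilt [-0.037 -0.01   0.12 ]
  knob 14 [0.4654 0.2311 0.0589]
  tin 564 [0.6857 0.0145 0.1093]
  jar 279 [ 0.4814 -0.0028  0.0946]
  flask 93 [0.5848 0.0098 0.1171]
```

Call:
play_rows(
  plan=[
    [[0,0,0.3],[0,0,0],1],
    [[0,0,0.4],[0,0,0],1],
    [[0,0,0.4],[0,0,0],1],
    [[0,0,0.4],[0,0,0],1],
    [[0,0,0.3],[0,0,0],1],
    [[0,0,0.3],[0,0,0],1],
    [[0,0,0.2],[0,0,0],1],
    [[0,0,0.1],[0,0,0],1],
    [[0,0,0],[0,0,0],1],
    [[0,0,0],[0,0,0],1],
    [[0,0,0],[0,0,0],1],
  ],
)

```text
clock: 21.75
position: [0.5322, 0.2069, 0.082]
tool_rot: [3.141, -0.0, 1.603]
force: [0.0, -0.4, -3.5]
grip_width: 0.0169
finger_force: 58.8
```

```bash
python3 e.py; python3 - <<'E'
import glob,cv2,os
fs=sorted(glob.glob("pics/scene_*.png"),key=os.path.getmtime)[-1]
a=cv2.imread(fs)[190:345,240:400]; cv2.imwrite("pics/fin.png",cv2.resize(a,None,fx=3.7,fy=3.7,interpolation=cv2.INTER_CUBIC))
E
```

```text
21.75 [0.5322 0.2069 0.082 ] [ 3.141 -0.     1.603] [ 0.  -0.4 -3.5]
face z 0.0404
top platetop 544 [531.4 179.1  53.2  70.9  89.7] z 0.0601
 tilt [0.006 0.016 0.061]
  knob 44 [0.4629 0.2241 0.0606]
  tin 718 [0.6815 0.0111 0.1098]
  jar 547 [ 0.4775 -0.0053  0.095 ]
  flask 134 [0.5823 0.0071 0.1176]
scene platetop 920 [536.8 206.1  76.1 103.3   2.5] z 0.0598
 tilt [-0.032 -0.013  0.06 ]
  knob 68 [0.4711 0.2275 0.0603]
  tin 560 [0.6851 0.0141 0.1093]
  jar 283 [ 0.481  -0.0024  0.0944]
  flask 94 [0.5851 0.01   0.1172]
```

View pics/fin.png

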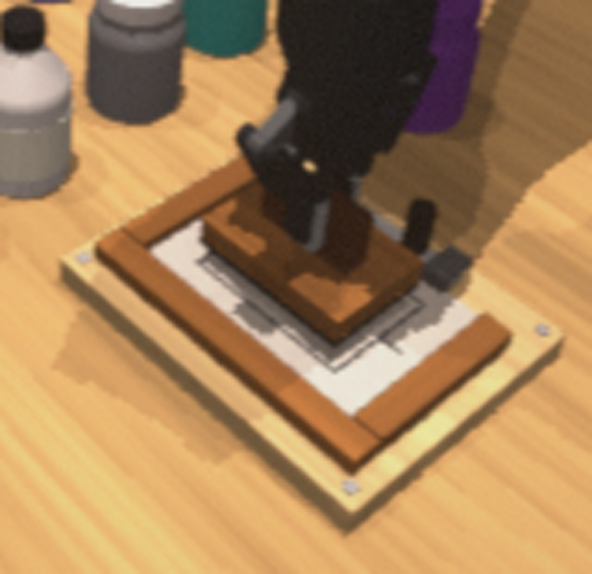

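The block sits level inside the outline, with the near corner at crop px (335,345). The hook lies in its catch (knob 420,225, catch 445,265), and the row hasn't moved.

```bash
python3 -c "
from workcell import bot
print(bot.job_done())"
```

```text
the job is handed in; nothing more can be done
None
```

I handed the job in with the hook shut and the block held level about 12 mm above the outline, centred to within about 3 mm by camera; tin, jar and flask are where they started. While the hook was being shut, the wrist force briefly read about 70 N sideways (limit 120 N), and the hand-in returned no verdict.

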